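# Gauge the gap of a gel-plate clamp with the feeler that fits

## Robot

A 6-joint arm with a two-finger parallel gripper is mounted at the origin on a cart in front of the work surface, level with it; the furniture and walls round the work are solid. World frame = base frame: x ahead of the robot, y to its left, z up, the work surface at z = 0. Lengths are in mm, angles in rad, forces in N, time in s.
With the tool pointing down it reaches from about 275 to 1000 mm from the base axis. Payload 8.4 kg.
Tool frame: the origin (TCP) lies on the centre line of the jaws, within the pads' length; the fingertips stand r.tip_reach ahead of it and the grasp point (between the pads) lies 11 mm behind it (r.tip_reach is the distance from the TCP to the fingertips, in mm); z points along the fingers, y is the line along which they close (so a half turn about z gives the same grasp; the last joint's range is limited). The gripper opens to 85 mm and grips with 20 to 120 N. Pads are 22 mm wide; open, the fingers measure 114 mm over their backs; the gripper's body (76 mm by 85 mm) begins 54 mm behind the grasp point. The pads swing forward as they close: fully open they stand 13 mm farther back than shut.
Start: joints at [1.267, 0.353, 1.633, -0, 1.155, -0.002], TCP at [185.773, 596.755, 239.281] pointing down, gripper open.
Joint ranges: [-2.63, 2.63], [-0.92, 2.1], [0.06, 2.66], [-1.3, 4.44], [0, 2.69], [-3.02, 3.02]. Speed limits (rad/s): [2.22, 2.22, 2.79, 3.14, 3.14, 3.14].

## Interface

Orientations are given as [roll, pitch, yaw] about the fixed x, y, z axes, in that order (R = Rz(yaw) Ry(pitch) Rx(roll)).
In Python, from rig import r gives the robot as it stands.
- The arm moves only by the tool carry_out, never from a script. Its argument "targets" is a list of rows, each an object with "dp": the shift along the tool's x, y, z in mm, a list of three; "yaw": the turn about the tool's z in degrees. A call has 1 to 12 rows; each row is the pose to reach, as a shift and turn from the pose commanded when the call began, along the tool's axes at that moment; what a row does not reach only later rows make up. A row lasts 1/8 s, in which the tool goes at most 62.5 mm and 10.7 degrees, less where a joint would pass 70% of its speed; a pose out of reach is approached as far as the arm can. A call with a gripper value outside its range is refused whole. "fingers" is the opening, from -1 (shut) to 1 (fully open), so that 0 is half open, set as the call begins (left out, the last holds). The fingers move at their own pace and stop on an object; "grip_force" is the grip in N (left out, the last holds). Time passes only in rows, so rows that repeat a pose let the fingers close. It gives the time, the measured TCP pose, the force, the opening and the grip force at its end, in the units of the state.
- r.sense(): the state, without advancing time (a new reading comes with each control period).
- r.grab_frame(name): name is "scene" or "top" or "wrist"; returns the picture (384x512x3 uint8, red, green, blue); there is no depth.
- r.get_calibration(name): a dict with "fx", "fy", "cx", "cy" (pixels), "rvec" (rotation vector, rad) and "tvec" (3), from world to camera coordinates, as OpenCV has them. Camera axes: x right, y down, z forward; pixel columns grow to the right and rows downward; lengths in mm; the calibration is good to about 2 mm. A picture is of the moment at which its call begins: read the wrist's pose just before it. get_calibration takes no time and is no camera call; for the wrist camera it gives the pose at the moment of the call.
- r.sign_off(): hands the job in; it is judged then, once.
The state is a dict: "clock": time; "qpos": joint angles; "qvel": joint speeds; "joint_efforts": joint torques, N m; "eef_pos": TCP position; "tcp_rot": TCP orientation; "contact_force": force on the tool from outside, world axes, zero at the start; "wrist_torque": the same for the moment, N m; "opening": opening from 0.0 (shut) to 1.0 (fully open); "grasp_force": force on a finger pad.
Only numpy, scipy, OpenCV 4.12 (cv2) and the standard library are available. Lean on these libraries where they do the work, as an engineer would, in place of code of your own. Each camera call takes 0.05 s, during which the arm holds its last target. There are 200 camera calls.

## Task

Three feeler gauges (a thin, a medium and a thick one) hang side by side in the rack. Lift out the medium one, which is the one that fits, and slide its blade straight down into the gap between the two sprung jaws of the gel-plate clamp: you should feel a light drag as the jaws give way. Press it fully home until its handle rests on the top of the clamp, then let go and leave it standing there upright; put no other gauge into the gap.

Things in the scene. Friction and masses are not known exactly. Their poses are not given: they have to be found in the camera images.
- gauge_medium_handle (a point): Medium feeler gauge, centre of its handle: grey ribbed block 56 (x) x 24 (y, thickness) x 55 mm high. A steel blade 30 mm wide (x), 12 thick (y), 58 long hangs below it, round tip 85 mm below this point. About 0.13 kg. Hangs upright in the rack, handle's underside 75 mm, this point 102 mm above the worktop. z up; a half turn about z makes no difference.
- rack: Fixed aluminium rack, about 266 mm long (its y), origin under its middle: two rails 75 mm high, 19 to 33 mm either side of the middle line. Three gauges hang on them by their handles, at y = -80, 0 and 80 mm, in any order: thin (handle 10, blade 5 mm thick, loose in the gap), medium, thick (handle 40, blade 24 mm thick, will not go in); alike otherwise.
- gap (a point): Middle of the clamp's gap, level with its top (75 mm up). Base 84 (x) x 150 mm (y), fixed; white cheeks 22 to 36 mm out at +x and -x; between them two white sprung jaws meet along y: 6 mm apart at rest, mouth flared to 26 mm, jaw tops 2 mm below this point, 63 mm deep. Blade goes in with its thickness along y; 5 to 20 N. Home: handle rests on the cheeks, its centre 27.5 mm above this point.
- jaw_left (a joint): How far the left (+y) jaw of the clamp is pushed back, in m: 0 at rest, 0.008 at its stop; about 0.003 with the medium blade in the middle of the gap (more or less if it stands off the middle: the two jaws share 6 mm). Its spring presses with 3.6 N at 0, 11 N at the stop. The right jaw is its mirror image.
Things that resemble listed ones, but are neither listed nor needed, are in the scene too. What is shaped like the part that bears gauge_medium_handle but purple is not meant.

How it is judged (in metres and radians):
On the way:
1. the medium gauge is lifted clear of the rack, its blade above the rails (height (world z) of gauge_medium_handle above 0.16 m), for 0.1 s.
At the end, for the whole second after the job is handed in: The medium gauge stands in the clamp's gap, its blade between the jaws, released: handle centre within 12 mm of the gap's middle seen from above, handle within 5 mm of resting on the clamp's top, within 10 degrees of upright (horizontal distance between gauge_medium_handle and gap below 0.012 m and z of gauge_medium_handle in the frame of gap below 0.0325 m and angle between gauge_medium_handle's own z axis and vertical below 0.175 rad); the robot touches nothing.
It fails at once if something other than the medium gauge forces the jaws open (value of joint jaw_left above 0.003 m and distance between gauge_medium_handle and gap above 0.13 m).
It also fails if it takes over 38 s, if anything falls off the work surface, if the arm or the gripper's body presses on something with over 40 N, if the wrist force passes 120 N, or if a joint passes its speed limit or range.

## Working session

There is one attempt and no reset: what is moved stays moved. The work goes in short steps, Python scripts to look and compute and a tool call to move; the robot and the scene stay as the last step left them, time stands still between calls to the robot, and variables do not carry over. Pictures are saved under pics/ and viewed, at most 10 in all, crops included, and the job is handed in when it is done.

Besides the shell and the picture viewer there is one more tool, called after "Call:" by a JSON object that holds its "api" and its "payload", one argument or row to a line. carry_out: Moves the arm, as the interface text tells. Its arguments: {"type":"object","properties":{"targets":{"type":"array","items":{"type":"object","properties":{"dp":{"type":"array","items":{"type":"number"}},"yaw":{"type":"number"}}}},"fingers":{"type":"number"},"grip_force":{"type":"number"}},"required":["targets"]}

```bash
mkdir -p pics
cat > h.py <<'E'
import numpy as np,cv2
from rig import r
def ray(c,u,v):
    R=cv2.Rodrigues(np.array(c['rvec'],float))[0];t=np.array(c['tvec'],float).ravel()
    d=R.T@np.array([(u-c['cx'])/c['fx'],(v-c['cy'])/c['fy'],1]);return -R.T@t,d
def onz(c,u,v,z):
    o,d=ray(c,u,v);return o+d*(z-o[2])/d[2]
def proj(c,p):
    K=np.array([[c['fx'],0,c['cx']],[0,c['fy'],c['cy']],[0,0,1]],float)
    return cv2.projectPoints(np.array(p,float).reshape(-1,3),np.array(c['rvec'],float),np.array(c['tvec'],float),K,None)[0].reshape(-1,2)
def save(n,im):cv2.imwrite('pics/'+n,im[:,:,::-1])
E
python3 - <<'E'
from h import *
s=r.grab_frame('scene');t=r.grab_frame('top')
np.save('t0.npy',t);np.save('s0.npy',s)
save('s0.png',s);save('t0.png',t)
st=r.sense();print(st,r.tip_reach)
for n in('scene','top'):print(onz(r.get_calibration(n),256,192,0),ray(r.get_calibration(n),0,0)[0])
E
```

```text
{'clock': 0.1, 'qpos': array([ 1.26659230e+00,  3.53599842e-01,  1.63399880e+00, -1.72950335e-05,
        1.15518844e+00, -2.39887728e-03]), 'qvel': array([-9.80919001e-05, -2.08234320e-03,  4.75918789e-05,  3.82917322e-03,
       -5.74027217e-04, -3.68500890e-04]), 'joint_efforts': array([-1.79088158e-03, -6.06354189e+01, -3.42818356e+01, -3.12354132e-05,
        4.05525294e-03, -1.46435968e-05]), 'eef_pos': array([185.66854034, 596.38803424, 238.64974024]), 'tcp_rot': array([-3.14039818e+00,  1.29490294e-05,  2.83979451e+00]), 'contact_force': array([-0.13336463, -0.47815581, -0.66901798]), 'wrist_torque': array([ 0.03270672, -0.01341116, -0.04585577]), 'grasp_force': 0.0, 'opening': 1.002371846359525} 8.0
[ 6.43838681e+02  2.67589698e+01 -1.13686838e-13] [ 105.96924823 -479.57307757  778.27116294]
[577.26894731 -70.34682574   0.        ] [ 511.05767378  -43.54151629 1191.00048491]
```

View pics/t0.png

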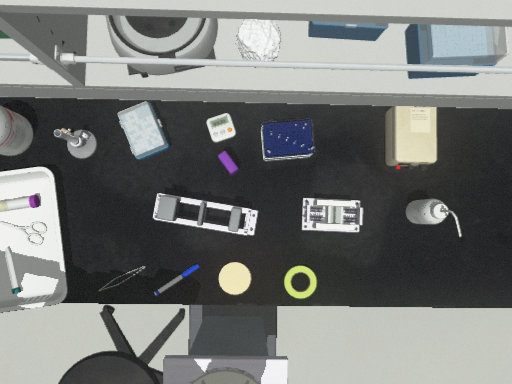

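View pics/s0.png

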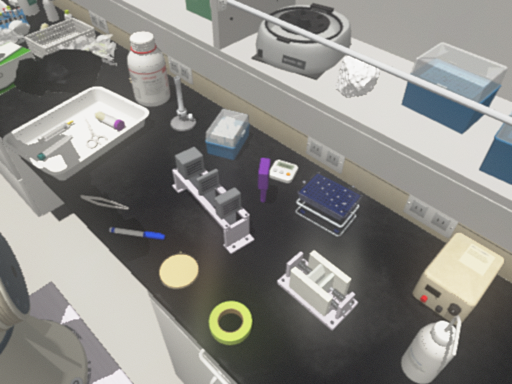

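Run:
```python
from h import *
t=np.load('t0.npy');s=np.load('s0.npy')
a=cv2.resize(t[180:245,145:265],None,fx=6,fy=6,interpolation=cv2.INTER_CUBIC)[:,:720]
b=cv2.resize(t[190:240,290:375],None,fx=4,fy=4,interpolation=cv2.INTER_CUBIC)
im=np.zeros((390+200,720,3),np.uint8);im[:390]=a;im[390:590,:340]=b
c=cv2.resize(s[240:330,270:365],None,fx=2.2,fy=2.2);im[390:588,360:360+c.shape[1]]=c
save('crop.png',im)
c=r.get_calibration('top')
for u,v in[(167,208),(203,213),(235,218)]:print(onz(c,u,v,130))
print(onz(c,332,215,75))
```

```text
[529.18112865 137.96126796 130.        ]
[519.04404283  54.61482455 130.        ]
[508.720773   -19.70664121 130.        ]
[ 519.94919111 -256.32488445   75.        ]
```

View pics/crop.png

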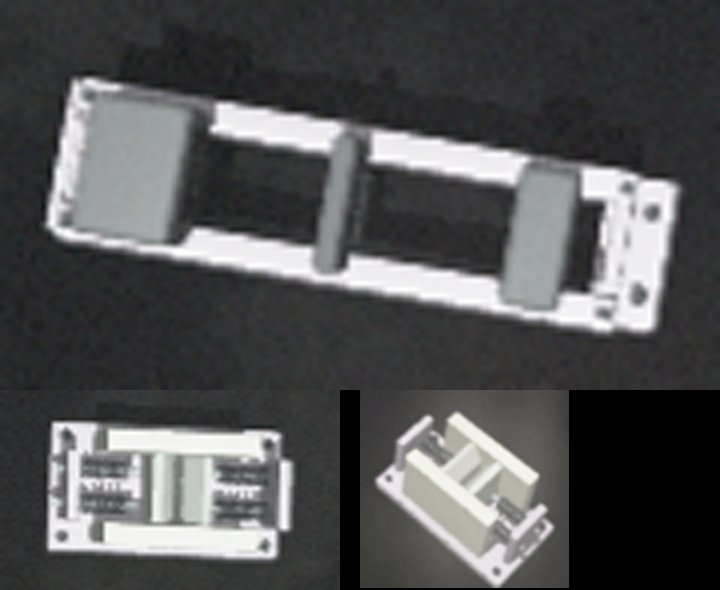

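The rack holds three grey handles: thick at (167,208), thin at (203,213) and medium at (235,219). The last one's top face is about 9 px ≈ 22–24 mm thick, so it is the one meant. The purple thing at (228,161) is a decoy. The clamp is at (332,215). Next I'll measure both more finely.

Run:
```python
from h import *
t=np.load('t0.npy').astype(int);c=r.get_calibration('top')
g=t.sum(2)/3
print('row219',g[219,222:262].astype(int));print('clamp row215',g[215,298:366].astype(int));print('clamp col322',g[194:238,322].astype(int))
m=((g>85)&(g<165)).astype(np.uint8);m[:,:150]=0
k=np.zeros_like(m);k[185:240,150:258]=m[185:240,150:258]
k=cv2.morphologyEx(k,cv2.MORPH_OPEN,np.ones((3,3)))
for q in cv2.findContours(k,0,1)[0]:
    if cv2.contourArea(q)>25:
        R=cv2.minAreaRect(q);P=np.array([onz(c,u,v,129.5)[:2] for u,v in cv2.boxPoints(R)]);print(R,P.round(1).tolist(),P.mean(0))
# whole white outlines
for nm,(x0,x1,th) in dict(rack=(150,262,175),clamp=(296,370,175)).items():
    k=np.zeros_like(m);k[185:242,x0:x1]=(g>th)[185:242,x0:x1]
    for q in cv2.findContours(k,0,1)[0]:
        if cv2.contourArea(q)>25:
            R=cv2.minAreaRect(q);P=np.array([onz(c,u,v,75)[:2] for u,v in cv2.boxPoints(R)]);print(nm,R,P.round(1).tolist(),P.mean(0))
```

```text
row219 [ 44  43  47  38  46  47  44  69 130 159 163 164 163 164 162 164 152 115
  65  46  46  49  56 229 212 235 239 180 231 238 238 238 238 240 145  58
  48  46  47  45]
clamp row215 [ 46  46  43  47 117 132 113 106 101 231 236 203 145 131 149 135 131 130
 147 135 150 136 148 153 155 227 234 159 114 110 221 233 220 192 184 146
 120 148 190 197 196 196 197 226 234 182 159 159 231 186 231 183 231 184
 230 184 159 114 101  99 102 126 232 235 158  75  58  55]
clamp col322 [ 46  43  46  41  71 129 240 242 242 242 243 163 131 129 126 162 195 202
 228 235 237 155 133 119 184 153 130 128 131 172 239 242 242 243 241 239
 180  82  55  54  56  57  53  58]
((235.34619140625, 214.26922607421875), (10.198039054870605, 16.86598777770996), 11.309932708740234) [[500.3, -5.2], [538.8, -12.1], [534.5, -35.5], [496.0, -28.5]] [517.40500796 -20.33407174]
((200.84329223632812, 212.19561767578125), (5.293460369110107, 24.27865982055664), 14.743562698364258) [[495.0, 72.1], [549.6, 59.2], [546.7, 47.2], [492.1, 60.2]] [520.87099032  59.68054444]
((166.0882568359375, 206.64706420898438), (17.46256446838379,
[... 234 characters left out ...]
07422) [[536.1, 52.1], [548.4, 50.3], [539.3, -11.2], [527.0, -9.4]] [537.70498792  20.44872625]
rack ((190.60809326171875, 200.85134887695312), (20.87866973876953, 5.096368789672852), 9.462322235107422) [[546.1, 116.5], [558.4, 114.8], [551.0, 64.5], [538.7, 66.3]] [548.54597954  90.5438092 ]
rack ((204.7476806640625, 214.16339111328125), (102.11405944824219, 26.505477905273438), 9.7824068069458) [[503.9, 182.5], [567.6, 173.5], [529.6, -72.6], [465.8, -62.7]] [516.71948987  55.14776446]
clamp ((330.403076171875, 214.63194274902344), (56.62335205078125, 31.649141311645508), 2.6025619506835938) [[484.1, -181.3], [561.6, -184.0], [557.8, -323.9], [480.0, -320.7]] [ 520.86223787 -252.48713687]
```

Call:
{"api": "carry_out", "payload": {
  "targets": [
    {"dp":[-20,-20,0],"yaw":-1},
    {"dp":[-60,-60,0],"yaw":-2},
    {"dp":[-104,-104,0],"yaw":-3},
    {"dp":[-148,-148,0],"yaw":-4},
    {"dp":[-192,-192,0],"yaw":-5},
    {"dp":[-236,-236,0],"yaw":-6},
    {"dp":[-280,-280,0],"yaw":-7},
    {"dp":[-324,-324,0],"yaw":-8},
    {"dp":[-368,-368,0],"yaw":-8.7},
    {"dp":[-412,-412,0],"yaw":-8.7},
    {"dp":[-455,-455,0],"yaw":-8.7},
    {"dp":[-493,-493,0],"yaw":-8.7}
  ],
  "fingers": 1
}}

```text
clock: 1.6
eef_pos: [510.6, -22.7, 239.2]
tcp_rot: [3.142, 0.0, 2.991]
contact_force: [0.6, 1.0, 1.1]
opening: 1.002
grasp_force: 0.0
```

Run:
```python
from h import *
s=r.sense();c=r.get_calibration('wrist');w=r.grab_frame('wrist');np.save('w1.npy',w);save('w1.png',w)
t=r.grab_frame('top')
print(s['clock'],s['eef_pos'],s['tcp_rot'],s['qpos'],s['qvel'].round(3));np.savez('c1.npz',**{k:np.array(v) for k,v in c.items()})
```

```text
1.6 [510.56060577 -22.71557158 239.19560375] [3.14155343e+00 3.95958258e-05 2.99080637e+00] [-4.74200327e-02  1.75462311e-01  1.87371884e+00  3.93492255e-05
  1.09236807e+00 -1.46744819e+00] [-0.752  0.321 -0.39   0.004  0.066 -0.752]
```

View pics/w1.png

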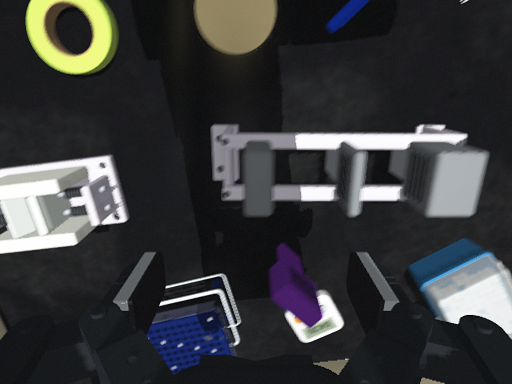

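Run:
```python
from h import *
for _ in range(6): r.grab_frame('wrist')
s=r.sense();c=r.get_calibration('wrist');w=r.grab_frame('wrist');np.save('w2.npy',w)
print(s['clock'],s['eef_pos'],s['tcp_rot'],s['qvel'].round(3),r.sense()['eef_pos'])
save('w2.png',cv2.resize(w[110:230,200:500],None,fx=2.6,fy=2.6,interpolation=cv2.INTER_CUBIC))
print(ray(c,256,192))
np.savez('c2.npz',**{k:np.array(v) for k,v in c.items()})
```

```text
2.0 [509.36250425 -19.45034044 239.19737524] [ 3.14146949e+00 -4.81585815e-04  2.99302723e+00] [ 0.004 -0.002 -0.003 -0.    -0.003 -0.002] [509.47867699 -19.41442326 239.29042173]
(array([429.17601178,  -7.88292375, 374.07049305]), array([ 0.31930155, -0.04754107, -0.94647641]))
```

View pics/w2.png

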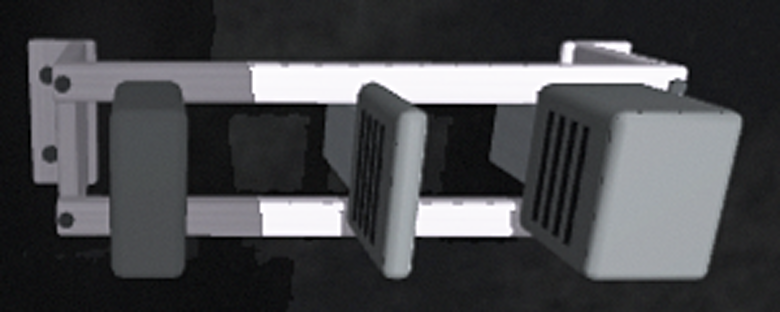

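Run:
```python
from h import *
c=dict(np.load('c2.npz'))
P=lambda x,y,z:onz(c,200+x/2.6-.3,110+y/2.6-.3,z)[:2]
for n,x,y in [('ML',112,200),('MR',187,200),('Mfar',149,278),('Mnear',149,103),('TnearL',398,115),('TnearR',426,115),('TfarL',386,278),('TfarR',410,278),('kfarL',585,278),('kfarR',707,278)]:print(n,P(x,y,129.5).round(1))
for n,y in (('near rail robot edge',(62,66)),('far rail far edge',(235,237))):
    a=P(100,y[0],75);b=P(550 if y[0]<100 else 340,y[1],75);d=b-a;print(n,a.round(1),b.round(1),np.degrees(np.arctan2(d[0],d[1])))
# clamp in wrist image
t=np.load('t0.npy');ct=r.get_calibration('top')
print('top M',onz(ct,234.75,218.75,129.5), 'thin',onz(ct,145+339/6,180+200/6,129.5),'thick',onz(ct,145+132/6,180+168/6,129.5))
T=lambda x,y,z:onz(ct,290+x/4-.4,190+y/4-.4,z)[:2].round(1)
for n,x,y,z in [('chU_L',104,443,75),('chU_R',282,443,75),('chL_L',104,534,75),('chL_R',268,534,75),('slit',175,488,73)]:print(n,T(x,y-390,z))
```

```text
ML [505.6 -30. ]
MR [509.  -7.]
Mfar [533.2 -22.5]
Mnear [477.2 -14.2]
TnearL [491.9  59. ]
TnearR [493.1  67.3]
TfarL [544.5  52.4]
TfarR [545.6  60. ]
kfarL [553.9 115.3]
kfarR [559.7 153.9]
near rail robot edge [470.6 -30.8] [496.  128.9] 9.05169131240191
far rail far edge [535.9 -41.8] [550.4  49.3] 9.046275967215283
top M [506.97206151 -19.14989855 129.5       ] thin [518.2167317   58.11040278 129.5       ] thick [529.18966939 138.04680175 129.5       ]
chU_L [ 549.1 -215.6]
chU_R [ 551.  -325.7]
chL_L [ 493.3 -216.1]
chL_R [ 495.  -317.2]
slit [ 522.2 -260. ]
```

Call:
{"api": "carry_out", "payload": {
  "targets": [
    {"dp":[3,0.2,30],"yaw":0.5},
    {"dp":[3,0.2,70],"yaw":0.5},
    {"dp":[3,0.2,110],"yaw":0.5},
    {"dp":[3,0.2,133],"yaw":0.5},
    {"dp":[3,0.2,143],"yaw":0.5},
    {"dp":[3,0.2,143],"yaw":0.5},
    {"dp":[3,0.2,143],"yaw":0.5},
    {"dp":[3,0.2,143],"yaw":0.5}
  ]
}}

```text
clock: 3.05
eef_pos: [507.7, -19.8, 97.2]
tcp_rot: [3.141, 0.002, 2.983]
contact_force: [-0.6, -0.1, -0.0]
opening: 1.001
grasp_force: 0.0
```

Call:
{"api": "carry_out", "payload": {
  "targets": [
    {"dp":[0,0,0],"yaw":0},
    {"dp":[0,0,0],"yaw":0},
    {"dp":[0,0,0],"yaw":0},
    {"dp":[0,0,0],"yaw":0},
    {"dp":[0,0,0],"yaw":0},
    {"dp":[0,0,0],"yaw":0},
    {"dp":[0,0,0],"yaw":0},
    {"dp":[0,0,0],"yaw":0}
  ],
  "fingers": -1,
  "grip_force": 60
}}

```text
clock: 4.05
eef_pos: [507.0, -19.9, 96.4]
tcp_rot: [-3.142, 0.0, 2.983]
contact_force: [-1.7, -0.6, 4.4]
opening: 0.275
grasp_force: 59.0
```

Call:
{"api": "carry_out", "payload": {
  "targets": [
    {"dp":[0,0,-15],"yaw":0},
    {"dp":[0,0,-45],"yaw":0},
    {"dp":[0,0,-80],"yaw":0},
    {"dp":[0,0,-100],"yaw":0},
    {"dp":[-3,-12,-105],"yaw":-1},
    {"dp":[-11,-42,-105],"yaw":-3},
    {"dp":[-21,-82,-105],"yaw":-6},
    {"dp":[-31,-120,-105],"yaw":-9},
    {"dp":[-35,-136,-105],"yaw":-10},
    {"dp":[-35,-136,-105],"yaw":-10},
    {"dp":[-35,-136,-105],"yaw":-10},
    {"dp":[-35,-136,-105],"yaw":-10}
  ]
}}

```text
clock: 5.55
eef_pos: [520.0, -158.8, 201.4]
tcp_rot: [3.141, -0.0, -3.125]
contact_force: [-0.4, -0.0, -0.7]
opening: 0.279
grasp_force: 59.1
```

Run:
```python
from h import *
for _ in range(3): r.grab_frame('wrist')
s=r.sense();c=r.get_calibration('wrist');w=r.grab_frame('wrist');np.save('w3.npy',w);t=r.grab_frame('top');np.save('t3.npy',t)
print(s['clock'],s['eef_pos'],s['tcp_rot'],s['qvel'].round(3),s['contact_force'],s['opening'])
save('w3.png',w)
np.savez('c3.npz',**{k:np.array(v) for k,v in c.items()})
```

```text
5.7 [ 520.10908509 -159.05457002  201.36671388] [ 3.14156752e+00  1.73768670e-05 -3.12494811e+00] [-0.004  0.003 -0.001 -0.    -0.    -0.   ] [-0.14954645  0.54474724 -0.93232536] 0.27206163754266305
```

View pics/w3.png

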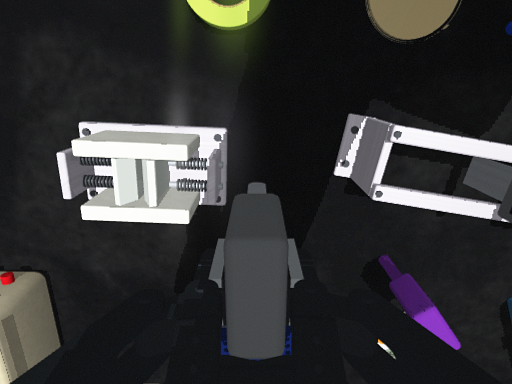

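The gauge is held upright. The clamp shows at (140,170): cheeks at rows 145 and 205, slit near (140,180). I'll enlarge it.

Run:
```python
from h import *
w=np.load('w3.npy')
save('w3c.png',cv2.resize(w[115:230,50:240],None,fx=4,fy=4,interpolation=cv2.INTER_CUBIC))
g=w.astype(int).sum(2)//3
for v in (165,180,188):print(v,g[v,100:185])
```

```text
165 [110 157 126 112 154 131  82  79 125  94  70 161 251 250 249 250 231 223
 222 223 223 222 222 223 223 222 224 223 223 223 223 223 223 224 228 188
 122 111 111 113 113 106 202 214 215 212 226 250 251 250 251 250 251 255
 193 134 116 114 115 115 115 117 115 118 121 120 121 120 141 201 210 205
 188 190 195 180 132  99 116 135 116 120 152 126  84]
180 [ 54  88 103  84  34 126 114  44  52 101  85  46 132 253 252 249 250 242
 227 222 224 224 223 224 224 223 224 224 224 223 223 223 225 222 223 228
 195 126 118 119 121 119 115 186 213 215 212 226 250 251 250 250 250 252
 255 194 126 113 114 115 114 115 116 118 120 121 121 122 123 129 244 245
 243 242 242 244 244 142  89  75 109 101  75  77  92]
188 [255 255 255 255 255 255 243 168 149 151 151 154 149 141 253 251 249 250
 238 225 222 223 223 224 223 224 224 223 222 223 223 223 223 223 223 225
 229 166 122 120 121 121 118 120 208 216 214 211 245 251 250 250 250 251
 253 239 163 117 113 114 115 115 116 117 116 118 120 124 127 137 168 173
 172 173 172 176 151 114  76  71 102  90  71  79 103]
```

View pics/w3c.png

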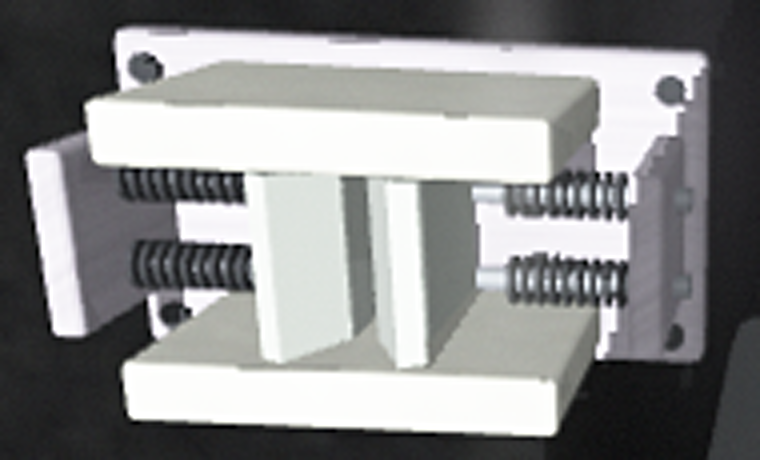

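Run:
```python
from h import *
c=dict(np.load('c3.npz'))
print('cam',ray(c,0,0)[0].round(1))
P=lambda x,y,z:onz(c,50+(x+.5)/4-.5,115+(y+.5)/4-.5,z)[:2].round(1)
for n,x,y,z in [('n1',85,105,75),('n2',555,120,75),('n3',548,182,75),('n4',95,163,75),('f1',122,362,75),('f2',558,380,75),('f3',555,435,75),('f4',130,420,75),('base1',117,28,10),('base2',708,55,10),('base3',705,362,10)]:print(n,P(x,y,z))
Q=lambda u,v:onz(c,u,v,73)[:2].round(1)
for v,us in ((165,(110.7,115.8,141.5,146.2,153.8)),(180,(112,117,142.5,147,154.8)),(188,(113.5,118,143.5,147.7,155.5))):print(v,[Q(u,v).tolist() for u in us])
```

```text
cam [ 438.9 -161.   336.2]
n1 [ 486.2 -312.2]
n2 [ 487.8 -215.8]
n3 [ 500.9 -218. ]
n4 [ 498.3 -312.1]
f1 [ 542.8 -313.6]
f2 [ 545.5 -218.1]
f3 [ 558.8 -219.4]
f4 [ 556.7 -314. ]
base1 [ 478.4 -338.5]
base2 [ 482.7 -189.9]
base3 [ 566.  -191.8]
165 [[506.6, -283.0], [506.5, -278.7], [506.2, -256.9], [506.1, -252.9], [506.0, -246.4]]
180 [[519.9, -283.6], [519.8, -279.3], [519.5, -257.3], [519.4, -253.4], [519.3, -246.7]]
188 [[527.1, -283.2], [527.1, -279.3], [526.7, -257.2], [526.7, -253.5], [526.5, -246.7]]
```

Call:
{"api": "carry_out", "payload": {
  "targets": [
    {"dp":[0,-10,0],"yaw":0.5},
    {"dp":[0,-35,0],"yaw":1},
    {"dp":[0,-70,0],"yaw":1.5},
    {"dp":[-0.4,-97,0],"yaw":2},
    {"dp":[-0.4,-107.5,0],"yaw":2.4},
    {"dp":[-0.4,-107.5,0],"yaw":2.4},
    {"dp":[-0.4,-107.5,10],"yaw":2.4},
    {"dp":[-0.4,-107.5,25],"yaw":2.4},
    {"dp":[-0.4,-107.5,36],"yaw":2.4},
    {"dp":[-0.4,-107.5,36],"yaw":2.4},
    {"dp":[-0.4,-107.5,36],"yaw":2.4}
  ]
}}

```text
clock: 7.18
eef_pos: [522.4, -267.1, 165.3]
tcp_rot: [-3.142, 0.0, 3.116]
contact_force: [-0.4, 0.0, -2.1]
opening: 0.27
grasp_force: 59.2
```

Run:
```python
from h import *
t=r.grab_frame('scene');s=r.sense()
print(s['clock'],s['eef_pos'],s['tcp_rot'],s['contact_force'])
save('s4.png',cv2.resize(t[170:340,250:410],None,fx=3.5,fy=3.5,interpolation=cv2.INTER_CUBIC))
```

```text
7.225 [ 522.49030819 -267.23501704  165.58682603] [-3.14132652e+00  4.86041334e-04  3.11568419e+00] [ 0.21457615 -0.54622567 -1.94516258]
```

View pics/s4.png

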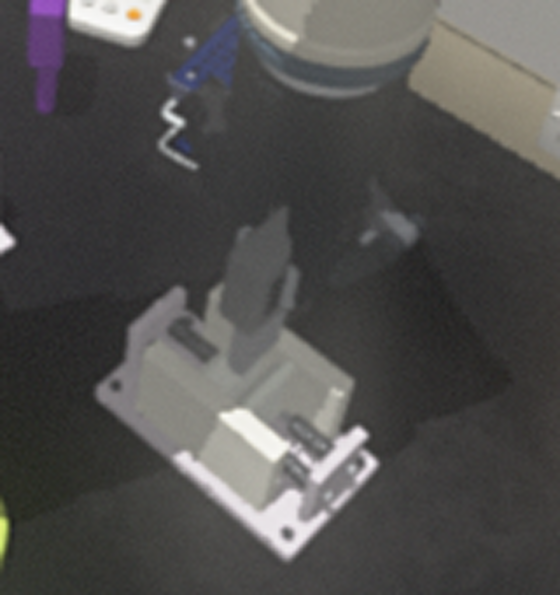

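The blade stands centred over the gap, so I'll start down and watch the force.

Call:
{"api": "carry_out", "payload": {
  "targets": [
    {"dp":[0,0,6],"yaw":0},
    {"dp":[0,0,12],"yaw":0},
    {"dp":[0,0,18],"yaw":0},
    {"dp":[0,0,24],"yaw":0},
    {"dp":[0,0,30],"yaw":0},
    {"dp":[0,0,30],"yaw":0}
  ]
}}

```text
clock: 7.98
eef_pos: [522.2, -266.7, 134.8]
tcp_rot: [3.141, -0.0, 3.115]
contact_force: [0.4, 4.1, -0.6]
opening: 0.276
grasp_force: 59.1
```

Call:
{"api": "carry_out", "payload": {
  "targets": [
    {"dp":[0,0.7,5],"yaw":0},
    {"dp":[0,1.4,10],"yaw":0},
    {"dp":[0,1.4,16],"yaw":0},
    {"dp":[0,1.4,22],"yaw":0},
    {"dp":[0,1.4,28],"yaw":0},
    {"dp":[0,1.4,33],"yaw":0},
    {"dp":[0,1.4,33],"yaw":0}
  ]
}}

```text
clock: 8.85
eef_pos: [522.7, -266.0, 102.3]
tcp_rot: [-3.141, 0.001, 3.116]
contact_force: [2.6, -0.2, -2.7]
opening: 0.278
grasp_force: 59.1
```

Call:
{"api": "carry_out", "payload": {
  "targets": [
    {"dp":[0,0,2],"yaw":0},
    {"dp":[0,0,4],"yaw":0},
    {"dp":[0,0,5],"yaw":0},
    {"dp":[0,0,6],"yaw":0},
    {"dp":[0,0,6],"yaw":0}
  ]
}}

```text
clock: 9.48
eef_pos: [522.5, -266.0, 96.7]
tcp_rot: [-3.141, 0.001, 3.116]
contact_force: [0.8, 1.4, 3.6]
opening: 0.272
grasp_force: 60.0
```

Call:
{"api": "carry_out", "payload": {
  "targets": [
    {"dp":[0,0,0.7],"yaw":0},
    {"dp":[0,0,1.4],"yaw":0},
    {"dp":[0,0,2],"yaw":0},
    {"dp":[0,0,2],"yaw":0}
  ]
}}

```text
clock: 9.98
eef_pos: [522.6, -266.0, 96.3]
tcp_rot: [-3.141, 0.001, 3.116]
contact_force: [-5.2, 3.2, 22.6]
opening: 0.271
grasp_force: 62.6
```

Run:
```python
from h import *
t=r.grab_frame('scene');s=r.sense()
print(s['clock'],s['eef_pos'],s['tcp_rot'],s['contact_force'],s['wrist_torque'])
save('s5.png',cv2.resize(t[170:340,250:410],None,fx=3.5,fy=3.5,interpolation=cv2.INTER_CUBIC))
```

```text
10.025 [ 522.56460826 -265.99646176   96.28050155] [-3.14099679e+00  8.88371772e-04  3.11566826e+00] [-5.42285063  3.37787331 21.87080513] [ 0.35461671  0.91483707 -0.07582948]
```

View pics/s5.png

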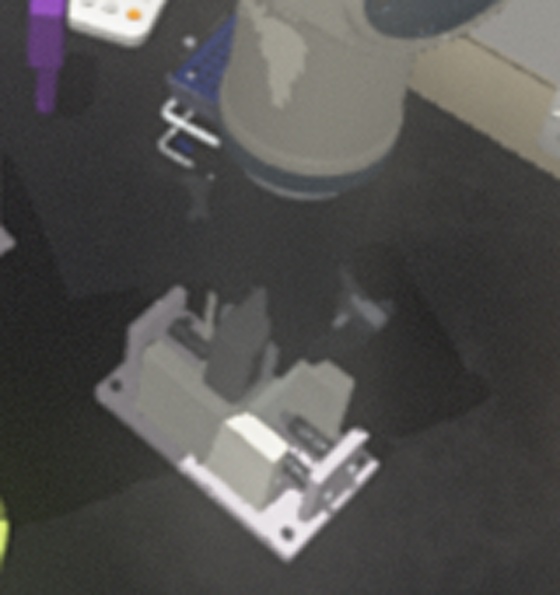

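The handle rests on the cheeks: force has risen to 22 N at the same height it had in the rack. Now I'll release and back off.

Call:
{"api": "carry_out", "payload": {
  "targets": [
    {"dp":[0,0,-1.5],"yaw":0},
    {"dp":[0,0,-1.5],"yaw":0},
    {"dp":[0,0,-1.5],"yaw":0},
    {"dp":[0,0,-1.5],"yaw":0},
    {"dp":[0,0,-1.5],"yaw":0},
    {"dp":[0,0,-1.5],"yaw":0},
    {"dp":[0,0,-1.5],"yaw":0},
    {"dp":[0,0,-1.5],"yaw":0}
  ],
  "fingers": 1
}}

```text
clock: 11.02
eef_pos: [522.2, -265.8, 95.8]
tcp_rot: [3.142, -0.0, 3.116]
contact_force: [0.5, -0.3, -0.2]
opening: 1.0
grasp_force: 0.0
```

Call:
{"api": "carry_out", "payload": {
  "targets": [
    {"dp":[0,0,-10],"yaw":0},
    {"dp":[0,0,-30],"yaw":0},
    {"dp":[0,0,-60],"yaw":0},
    {"dp":[0,0,-100],"yaw":0},
    {"dp":[0,0,-130],"yaw":0},
    {"dp":[0,0,-140],"yaw":0},
    {"dp":[0,0,-140],"yaw":0},
    {"dp":[0,0,-140],"yaw":0}
  ]
}}

```text
clock: 12.02
eef_pos: [521.5, -265.4, 234.4]
tcp_rot: [3.141, -0.002, 3.116]
contact_force: [-0.2, 0.8, -0.5]
opening: 1.002
grasp_force: 0.0
```

Run:
```python
from h import *
t=r.grab_frame('scene');w=r.grab_frame('wrist');s=r.sense()
print(s['clock'],s['eef_pos'],s['contact_force'],s['opening'])
a=cv2.resize(t[190:340,260:375],(375,490),interpolation=cv2.INTER_CUBIC);b=cv2.resize(w[100:300,170:343],(424,490))
save('f.png',np.hstack([a,b]))
```

```text
12.125 [ 521.61285183 -265.43960972  234.40822104] [0.38686546 0.03541528 0.78661153] 0.9980855120995278
```

View pics/f.png

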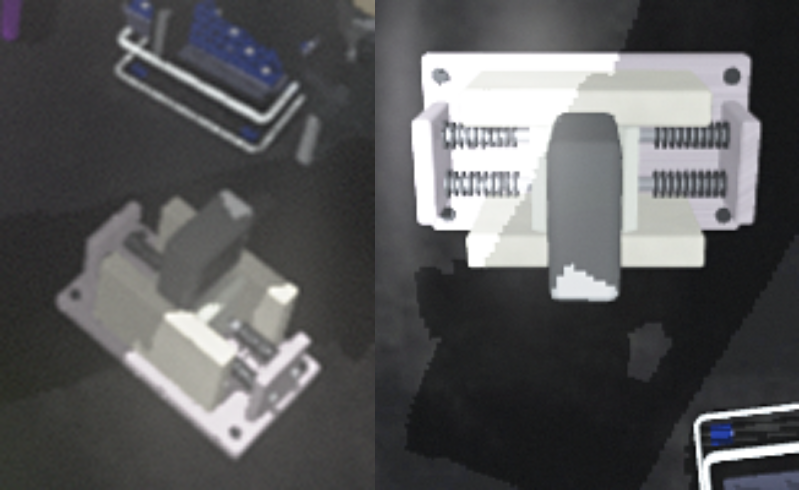

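The gauge stands upright in the gap, its handle centred and resting on both cheeks, and the gripper is clear.

```bash
python3 -c "
from rig import r
print(r.sign_off())"
```

```text
the job is handed in; nothing more can be done
None
```

The medium gauge is pressed fully home and standing upright in the clamp's gap, released with the gripper clear, and I handed the job in at about 12 s; no verdict came back.

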